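Unstack the clay mould pieces onto their drying boards

TASK

Take the two stacks of small clay mould pieces apart and set each piece, level and the right way up, in the middle of the drying board that is cut to its own outline: square on square, oblong on oblong (both turned to line up with their boards), hexagon on hexagon (turned any way), the ring over the board with the pin, and the plain disc on the round board without one. Keep every piece upright all the way, and let go of them all at the end.

Things in the scene. Friction and masses are not known exactly. Their poses are not given: they have to be found in the camera images.
- square_mid (a point): Square mould piece of dark fired clay, 66 x 66 mm and 30 mm high, with a round hollow drawn on its top and a thin wire round its waist; starts at the bottom of one of the two stacks, on the bench. The point is its centre, 15 mm above its underside; x and y run square to its sides, z points up.
- round_mid (a point): Round mould piece of the same dark clay, a plain disc 66 mm across and 30 mm high with a shallow round hollow drawn on its top (no hole through); starts at the bottom of the other stack, on the bench. The point is its centre, 15 mm above its underside; z points up.
- hexagon_mid (a point): Six-sided mould piece of paler clay, 52 mm across the flats (60 mm across the corners), 26 mm high; lies second in one of the stacks, on the square or on the round piece, and always carries the oblong piece. The point is its centre, 13 mm above its underside; x points through the middle of a flat (so do the directions 60 degrees on either side of it), z points up.
- ring_mid (a point): Ring-shaped mould piece of paler clay, 56 mm across outside, with a 30 mm hole right through, 26 mm high; lies on top of the other stack, on the round or on the square piece. The point is its centre, 13 mm above its underside; z points up.
- oblong_mid (a point): Small oblong mould piece, 50 mm long (along x), 28 mm wide (along y), 30 mm high, palest clay; lies on top of the hexagon as the third layer of its stack. The point is its centre, 15 mm above its underside; z points up.
- board_square_top (a point): Square wooden drying board, 76 x 76 mm, 12 mm thick, fixed to the bench, place of the square piece. The point is the centre of its top; x and y run square to its sides, z points up.
- board_round_top (a point): Round wooden drying board, 76 mm across, 12 mm thick, fixed, no pin: place of the round piece. The point is the centre of its top; z points up.
- board_hexagon_top (a point): Six-sided wooden drying board, 62 mm across the flats, 12 mm thick, fixed: place of the hexagonal piece. The point is the centre of its top; x points through the middle of a flat, z points up.
- board_ring_top (a point): Round wooden drying board, 66 mm across, 12 mm thick, fixed, with an upright dark pin in its middle, 10 mm thick and 8 mm high: place of the ring, whose hole goes loosely over the pin. The point is the centre of the board's top at the foot of the pin; z points up.
- board_oblong_top (a point): Oblong wooden drying board, 60 mm long (along x) and 38 mm wide (along y), 12 mm thick, fixed: place of the oblong piece. The point is the centre of its top; z points up.

How it is judged:
At the end, for the whole second after the job is handed in: All five pieces rest flat (0.1 rad) and still on the board of their own shape: centre within 10 mm sideways of the board's and within 4 mm of the height of lying on it; square and oblong lined up with their boards within 0.26 rad (15 degrees) (horizontal distance between square_mid and board_square_top below 0.01 m and z of square_mid in the frame of board_square_top between 0.011 and 0.019 m and angle between each of square_mid, round_mid, hexagon_mid, ring_mid, oblong_mid's own z axis and vertical below 0.1 rad and linear speed of each of square, round, hexagon, ring, oblong below 0.02 m/s and horizontal distance between round_mid and board_round_top below 0.01 m and z of round_mid in the frame of board_round_top between 0.011 and 0.019 m and horizontal distance between hexagon_mid and board_hexagon_top below 0.01 m and z of hexagon_mid in the frame of board_hexagon_top between 0.009 and 0.017 m and horizontal distance between ring_mid and board_ring_top below 0.01 m and z of ring_mid in the frame of board_ring_top between 0.009 and 0.017 m and horizontal distance between oblong_mid and board_oblong_top below 0.01 m and z of oblong_mid in the frame of board_oblong_top between 0.011 and 0.019 m and (angle between the x axis of square_mid and the x axis of board_square_top, either way round below 0.26 rad or angle between the x axis of square_mid and the y axis of board_square_top, either way round below 0.26 rad) and angle between the x axis of oblong_mid and the x axis of board_oblong_top, either way round below 0.26 rad); the robot touches nothing.
It fails at once if a mould piece is tipped by more than 30 degrees (angle between any of square_mid, round_mid, hexagon_mid, ring_mid, oblong_mid's own z axis and vertical above 0.52 rad).
It also fails if it takes over 133 s, if anything falls off the work surface, if the arm or the gripper's body presses on something with over 40 N, if the wrist force passes 120 N, or if a joint passes its speed limit or range.

ROBOT

A 6-joint arm with a two-finger parallel gripper is mounted at the origin on the work surface. World frame = base frame: x ahead of the robot, y to its left, z up, the work surface at z = 0. Lengths are in m, angles in rad, forces in N, time in s.
With the tool pointing down it reaches from about 0.35 to 0.775 m from the base axis. Payload 7.3 kg.
Tool frame: the origin (TCP) lies between the finger pads; the fingertips stand 17 mm ahead of it and the grasp point (between the pads) lies 2 mm behind it; z points along the fingers, y is the line along which they close (so a half turn about z gives the same grasp; the last joint's range is limited). The gripper opens to 92 mm and grips with 3 to 60 N. Pads are 19 mm wide; open, the fingers measure 130 mm over their backs; the gripper's body (75 mm by 190 mm) begins 47 mm behind the grasp point.
Start: joints at [-1.25, 0.342, 1.524, -0, 1.275, -0.146], TCP at [0.236, -0.469, 0.244] pointing down, gripper open.
Joint ranges: [-2.53, 2.53], [-0.77, 2.02], [0.04, 2.7], [-1, 4.14], [0.28, 2.66], [-3.11, 3.11]. Speed limits (rad/s): [2.57, 2.57, 3.14, 3.14, 3.14, 3.14].

INTERFACE

Orientations are given as [roll, pitch, yaw] about the fixed x, y, z axes, in that order (R = Rz(yaw) Ry(pitch) Rx(roll)).
In Python, from cell import robot, optics gives the robot as it stands.
- The arm moves only by the tool play_rows, never from a script. Its argument "rows" is a list of rows, each a list of 7 numbers: the shift along the tool's x, y, z in cm, then the turn, a rotation vector about the tool's x, y, z in rad, then the opening, from 0 (shut) to 1 (fully open). In form: [[tx, ty, tz, wx, wy, wz, grip], ...]. A call has 1 to 20 rows; each row is the pose to reach, as a shift and turn from the pose commanded when the call began, along the tool's axes at that moment; what a row does not reach only later rows make up. A row lasts 1/10 s, in which the tool goes at most 50 mm and 8.59 degrees, less where a joint would pass 70% of its speed; a pose out of reach is approached as far as the arm can. A call with a gripper value outside its range is refused whole. The fingers move at their own pace and stop on an object; "squeeze" is the grip in N (left out, the last holds). Time passes only in rows, so rows that repeat a pose let the fingers close. It gives the time, the measured TCP pose, the force, the opening and the grip force at its end, in the units of the state.
- robot.observe(): the state, without advancing time (a new reading comes with each control period).
- optics.read_camera(name): name is "scene" or "side" or "wrist"; returns (picture, depth): 384x512x3 uint8, red, green, blue; 384x512 float32, m along the optical axis (not along the pixel's ray), 0 where there is no reading.
- optics.camera_model(name): a dict with "fx", "fy", "cx", "cy" (pixels), "origin" and "rotation" of the camera in the world; the wrist camera has in their place "tool_from_camera" (4x4, takes a point from camera to tool coordinates, whose origin is the TCP and whose axes are the flange's). Camera axes: x right, y up, looking along -z (the intrinsics and any distortion apply to the point x, -y, -z); pixel columns grow to the right and rows downward; lengths in m; the calibration is good to about 2 mm. A picture is of the moment at which its call begins: read the wrist's pose just before it. camera_model takes no time and is no camera call.
- robot.hand_in(): hands the job in; it is judged then, once.
The state is a dict: "time": time; "qpos": joint angles; "qvel": joint speeds; "joint_efforts": joint torques, N m; "tool_pos": TCP position; "tool_rot": TCP orientation; "contact_force": force on the tool from outside, world axes, zero at the start; "torque": the same for the moment, N m; "opening": finger opening in m; "grip_force": force on a finger pad.
Only numpy, scipy, OpenCV 4.12 (cv2) and the standard library are available. Lean on these libraries where they do the work, as an engineer would, in place of code of your own. Each camera call takes 0.05 s, during which the arm holds its last target. There are 200 camera calls.

## Working session

There is one attempt and no reset: what is moved stays moved. The work goes in short steps, Python scripts to look and compute and a tool call to move; the robot and the scene stay as the last step left them, time stands still between calls to the robot, and variables do not carry over. Pictures are saved under pics/ and viewed, at most 14 in all, crops included, and the job is handed in when it is done.

Besides the shell and the picture viewer there is one more tool, called after "Emit:" in YAML: its name, and indented under it one key for each argument. play_rows: Moves the arm, as the interface text tells. Its arguments: {"type":"object","properties":{"rows":{"type":"array"},"squeeze":{"type":"number"}},"required":["rows"]}

```bash
ls; mkdir -p pics; cat > h.py <<'E'
import numpy as np, cv2
from cell import robot, optics
from scipy.spatial.transform import Rotation as Ro
def shot(n):
    s=robot.observe(); p,d=optics.read_camera(n); m=optics.camera_model(n)
    if n=='wrist':
        T=np.eye(4); T[:3,:3]=Ro.from_euler('xyz',s['tool_rot']).as_matrix() if np.size(s['tool_rot'])==3 else np.array(s['tool_rot']); T[:3,3]=s['tool_pos']
        T=T@np.array(m['tool_from_camera']); o,R=T[:3,3],T[:3,:3]
    else: o,R=np.array(m['origin']),np.array(m['rotation'])
    return p,d,m,o,R
def rays(m,R,uv):
    uv=np.asarray(uv,float).reshape(-1,2)
    return np.c_[(uv[:,0]-m['cx'])/m['fx'],-(uv[:,1]-m['cy'])/m['fy'],-np.ones(len(uv))]@R.T
def onz(m,o,R,uv,z):
    r=rays(m,R,uv); return o+r*((z-o[2])/r[:,2])[:,None]
def cloud(d,m,o,R):
    v,u=np.mgrid[:d.shape[0],:d.shape[1]]
    P=o+rays(m,R,np.c_[u.ravel(),v.ravel()])*d.ravel()[:,None]
    P[d.ravel()==0]=np.nan
    return P.reshape(*d.shape,3)
E
python3 - <<'E'
from h import *
print(robot.observe())
ims=[]
for n in ['scene','side','wrist']:
    p,d,m,o,R=shot(n); print(n,m); np.savez(n+'.npz',p=p,d=d,o=o,R=R); cv2.imwrite(f'pics/{n}0.png',p[...,::-1]); print((d>0).mean())
E
```

```text
pics
{'time': 0.0, 'qpos': array([-1.25001353e+00,  3.42657529e-01,  1.52504449e+00,  3.22076721e-05,
        1.27544986e+00, -1.45984874e-01]), 'qvel': array([ 0.00011174, -0.00015599, -0.00020127, -0.0001192 , -0.00071343,
       -0.00252622]), 'joint_efforts': array([-1.42010569e-03, -4.31248248e+01, -2.44220603e+01,  7.17214867e-02,
        5.59448591e-02, -1.08560885e-04]), 'tool_pos': array([ 0.23615603, -0.46842914,  0.24306922]), 'tool_rot': array([-3.14005449e+00, -2.57286630e-04,  4.66758078e-01]), 'contact_force': array([-0.78595275,  0.04693927, -0.02417236]), 'torque': array([-0.03137693,  0.05895341,  0.04481409]), 'grip_force': 0.0, 'opening': 0.09179274455798091}
scene {'fx': 395.3616016913764, 'fy': 395.3616016913764, 'cx': 254.21344692129372, 'cy': 191.59886122865746, 'origin': array([ 0.94408485, -0.31292241,  0.85993677]), 'rotation': array([0.58242584, 0.01403214, 0.86989217])}
0.9961090087890625
side {'fx': 398.9022242783515, 'fy': 398.9022242783515, 'cx': 258.824014839658, 'cy': 184.8743167527501, 'origin': array([0.1838894 , 0.61734857, 0.5542503 ]), 'rotation': array([ 0.97733711,  0.01015039, -2.65435937])}
0.9961954752604166
wrist {'fx': 267.4899104852298, 'fy': 267.4899104852298, 'cx': 256.9883634572842, 'cy': 194.26280131648448, 'tool_from_camera': array([[ 4.26915767e-04,  9.51070688e-01,  3.08973080e-01,
         8.40035994e-02],
       [ 9.99999548e-01, -6.68368958e-04,  6.75626987e-04,
        -5.41093575e-04],
       [ 8.49077038e-04,  3.08972652e-01, -9.51070544e-01,
        -1.41782922e-01],
       [ 0.00000000e+00,  0.00000000e+00,  0.00000000e+00,
         1.00000000e+00]])}
0.9960835774739584
```

```bash
sed -i "s/np.array(m\['rotation'\])/Ro.from_euler('xyz',m['rotation']).as_matrix()/" h.py
python3 - <<'E'
from h import *
for n in ['scene','side']:
    p,d,m,o,R=shot(n); np.savez(n+'.npz',p=p,d=d,o=o,R=R)
    P=cloud(d,m,o,R)
    # points above bench: histogram of heights
    z=P[...,2]; ok=(P[...,0]>.15)&(P[...,0]<.8)&(abs(P[...,1])<.6)
    h,e=np.histogram(z[ok],np.arange(-.01,.12,.004)); print(n,list(zip(e.round(3),h)))
E
```

```text
scene [(np.float64(-0.01), np.int64(1)), (np.float64(-0.006), np.int64(4484)), (np.float64(-0.002), np.int64(63236)), (np.float64(0.002), np.int64(15276)), (np.float64(0.006), np.int64(974)), (np.float64(0.01), np.int64(2844)), (np.float64(0.014), np.int64(1116)), (np.float64(0.018), np.int64(841)), (np.float64(0.022), np.int64(722)), (np.float64(0.026), np.int64(597)), (np.float64(0.03), np.int64(386)), (np.float64(0.034), np.int64(201)), (np.float64(0.038), np.int64(277)), (np.float64(0.042), np.int64(378)), (np.float64(0.046), np.int64(1105)), (np.float64(0.05), np.int64(1000)), (np.float64(0.054), np.int64(334)), (np.float64(0.058), np.int64(86)), (np.float64(0.062), np.int64(62)), (np.float64(0.066), np.int64(195)), (np.float64(0.07), np.int64(302)), (np.float64(0.074), np.int64(65)), (np.float64(0.078), np.int64(47)), (np.float64(0.082), np.int64(236)), (np.float64(0.086), np.int64(201)), (np.float64(0.09), np.int64(73)), (np.float64(0.094), np.int64(111)), (np.float64(0.098), np.int64(92)), (np.float64(0.102), np.int64(111)), (np.float64(0.106), np.int64(98)), (np.float64(0.11
[... 508 characters left out ...]
4(0.038), np.int64(722)), (np.float64(0.042), np.int64(840)), (np.float64(0.046), np.int64(1007)), (np.float64(0.05), np.int64(678)), (np.float64(0.054), np.int64(682)), (np.float64(0.058), np.int64(155)), (np.float64(0.062), np.int64(137)), (np.float64(0.066), np.int64(176)), (np.float64(0.07), np.int64(199)), (np.float64(0.074), np.int64(114)), (np.float64(0.078), np.int64(101)), (np.float64(0.082), np.int64(139)), (np.float64(0.086), np.int64(124)), (np.float64(0.09), np.int64(40)), (np.float64(0.094), np.int64(65)), (np.float64(0.098), np.int64(102)), (np.float64(0.102), np.int64(51)), (np.float64(0.106), np.int64(58)), (np.float64(0.11), np.int64(73)), (np.float64(0.114), np.int64(35))]
```

View pics/scene0.png

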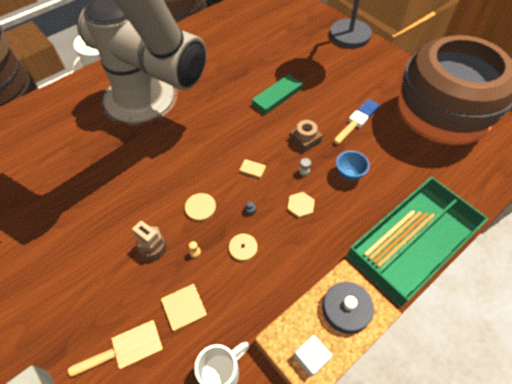

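View pics/side0.png

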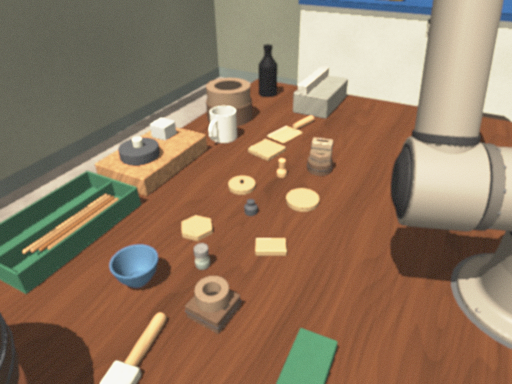

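Scene: oblong/hexagon/round stack at (150,243), ring on square at (307,135); boards: square (184,307), round (200,207), ring (243,248), hexagon (301,205), oblong (253,169); a handled paddle at (137,343) is a decoy. Small pots at (305,167), (249,209) and a figure at (194,250) are obstacles. The side view agrees.

```bash
python3 - <<'E'
from h import *
seeds={'scene':dict(square=(184,307),round=(200,207),ring=(235,252),hexagon=(301,205),oblong=(253,169)),
 'side':dict(square=(266,149),round=(302,200),ring=(236,188),hexagon=(196,228),oblong=(271,247))}
for n in ['scene','side']:
    f=np.load(n+'.npz'); p,d,o,R=[f[k] for k in 'pdoR']; m=optics.camera_model(n)
    hsv=cv2.cvtColor(p,cv2.COLOR_RGB2HSV)
    for k,s in seeds[n].items():
        c=hsv[s[1],s[0]].astype(int)
        mk=((abs(hsv[...,0].astype(int)-c[0])<8)&(abs(hsv[...,1].astype(int)-c[1])<60)&(abs(hsv[...,2].astype(int)-c[2])<35)).astype(np.uint8)
        _,lab=cv2.connectedComponents(mk); mm=(lab==lab[s[1],s[0]]).astype(np.uint8)
        ct=max(cv2.findContours(mm,0,2)[0],key=cv2.contourArea)
        w=onz(m,o,R,cv2.convexHull(ct).reshape(-1,2),.012)[:,:2]
        r=cv2.minAreaRect((w*1000).astype(np.float32)); cc,rad=cv2.minEnclosingCircle((w*1000).astype(np.float32))
        P=cloud(d,m,o,R)[mm>0]
        print(n,k,c,'rect c',np.round(r[0],1),'sz',np.round(r[1],1),'a',round(r[2],1),'circ',np.round(cc,1),round(rad,1),'z',np.nanmedian(P[:,2]).round(4))
    P=cloud(d,m,o,R).reshape(-1,3)
    for nm,(u,v) in dict(scene=dict(ringst=(307,130),oblst=(148,235)),side=dict(ringst=(212,292),oblst=(320,150)))[n].items():
        c0=cloud(d,m,o,R)[v-15:v+15,u-12:u+12].reshape(-1,3); c0=c0[c0[:,2]>.02].mean(0)[:2]
        near=P[np.hypot(*(P[:,:2]-c0).T)<.06]
        for lo,hi in [(.008,.02),(.026,.034),(.047,.053),(.051,.061),(.075,.082),(.082,.092),(.095,.12)]:
            q=near[(near[:,2]>lo)&(near[:,2]<hi)]
            if len(q)>8:
                r=cv2.minAreaRect((q[:,:2]*1000).astype(np.float32)); print(n,nm,lo,hi,len(q),np.round(r[0],1),np.round(r[1],1),round(r[2],1))
    # other obstacles
    Z=cloud(d,m,o,R); mk=((Z[...,2]>.018)&(Z[...,2]<.2)&(Z[...,0]>.15)&(Z[...,0]<.85)&(abs(Z[...,1])<.6)).astype(np.uint8)
    N,lab,st,_=cv2.connectedComponentsWithStats(mk)
    for i in range(1,N):
        if st[i,4]>25:
            q=Z[lab==i]; print('  obj',n,st[i].tolist(),'x',np.nanpercentile(q[:,0],[2,98]).round(3),'y',np.nanpercentile(q[:,1],[2,98]).round(3),'zmax',np.nanpercentile(q[:,2],99).round(3))
E
```

```text
scene square [ 26  95 254] rect c [ 636.3 -269.2] sz [76.9 77. ] a 75.9 circ [ 635.3 -269.5] 52.0 z 0.0123
scene round [ 26  94 254] rect c [452.8 -92.5] sz [74.1 74.4] a 71.7 circ [452.8 -92.2] 38.3 z 0.0124
scene ring [ 27  82 254] rect c [608.4 -81.3] sz [63.6 62.1] a 49.5 circ [609.5 -81.4] 32.8 z 0.0124
scene hexagon [ 27  82 254] rect c [613.3 102.9] sz [62.4 65.8] a 45.2 circ [613.2 104.2] 34.4 z 0.0122
scene oblong [ 26  87 254] rect c [446.7  84.5] sz [60.2 38.4] a 28.6 circ [446.2  83.8] 33.2 z 0.0124
scene ringst 0.008 0.02 88 [477.5 248.9] [92.8 46.3] 40.7
scene ringst 0.026 0.034 182 [464.4 265.6] [68.3 65.4] 85.4
scene ringst 0.047 0.053 46 [471.9 259. ] [43.5 44.6] 6.6
scene ringst 0.051 0.061 208 [465.6 263.8] [54.8 54.6] 43.0
scene oblst 0.008 0.02 69 [ 486.4 -246.1] [65.8 31.9] 85.0
scene oblst 0.026 0.034 170 [ 478.5 -248.4] [64.8 47.9] 68.2
scene oblst 0.047 0.053 39 [ 480.2 -237.7] [29.8 58.9] 15.1
scene oblst 0.051 0.061 164 [ 470.8 -242.7] [51.9 52.9] 72.7
scene oblst 0.075 0.082 35 [ 466.4 -244.4] [52.4 26.6] 13.4
scene oblst 0.082 0.092 261 [ 467.4 -242.6] [5
[... 3031 characters left out ...]
bj side [278, 158, 7, 13, 77] x [0.537 0.552] y [-0.178 -0.163] zmax 0.049
  obj side [390, 189, 63, 41, 499] x [0.152 0.24 ] y [0.084 0.132] zmax 0.2
  obj side [244, 199, 13, 12, 100] x [0.527 0.551] y [-0.008  0.013] zmax 0.034
  obj side [193, 243, 16, 21, 245] x [0.529 0.552] y [0.176 0.199] zmax 0.047
  obj side [109, 244, 48, 42, 1288] x [0.586 0.664] y [0.234 0.31 ] zmax 0.051
  obj side [185, 276, 55, 51, 1751] x [0.429 0.493] y [0.24  0.301] zmax 0.058
  obj side [0, 313, 28, 71, 1087] x [0.549 0.617] y [0.49  0.536] zmax 0.155
  obj side [100, 312, 63, 72, 936] x [0.493 0.531] y [0.328 0.449] zmax 0.022
  obj side [276, 327, 61, 57, 2285] x [0.254 0.312] y [0.246 0.335] zmax 0.027
```

```bash
cat > plan.py <<'E'
import sys
from h import *
# args: x,y,z(mm),yaw(deg) ...  -> shift cm, rotvec from present pose
s=robot.observe(); R=Ro.from_euler('xyz',s['tool_rot']); p=s['tool_pos']
print('t',round(s['time'],2),'pos',p.round(4),'yaw',np.degrees(s['tool_rot']).round(2),'open',s['opening'].round(4) if s['opening'] else 0,'q',s['qpos'].round(2))
for a in sys.argv[1:]:
    x,y,z,w=map(float,a.split(','))
    t=R.inv().apply(np.array([x,y,z])/1e3-p)*100
    print(a,t.round(2),(R.inv()*Ro.from_euler('xyz',[180,0,w],degrees=True)).as_rotvec().round(3))
E
python3 plan.py 466.5,-242,150,13.4 466.5,-242,80,13.4
```

```text
Traceback (most recent call last):
  File "plan.py", line 5, in <module>
    print('t',round(s['time'],2),'pos',p.round(4),'yaw',np.degrees(s['tool_rot']).round(2),'open',s['opening'].round(4) if s['opening'] else 0,'q',s['qpos'].round(2))
                                                                                                  ^^^^^^^^^^^^^^^^^^
AttributeError: 'float' object has no attribute 'round'
```

```bash
sed -i "s/s\['opening'\].round(4) if s\['opening'\] else 0/round(s['opening'],4)/" plan.py
python3 plan.py 466.5,-242,150,13.4 466.5,-242,80,13.4
```

```text
t 0.25 pos [ 0.2362 -0.4687  0.2434] yaw [-179.97   -0.     26.75] open 0.0915 q [-1.25  0.34  1.52 -0.    1.28 -0.15]
466.5,-242,150,13.4 [30.76 -9.88  9.35] [-0.001 -0.     0.233]
466.5,-242,80,13.4 [30.76 -9.87 16.35] [-0.001 -0.     0.233]
```

Emit:
play_rows:
  rows:
    - [4,-1.3,1,0,0,0.08,0.6]
    - [8.5,-2.7,2.5,0,0,0.16,0.6]
    - [13,-4.2,4,0,0,0.233,0.6]
    - [17.5,-5.6,5.5,0,0,0.233,0.6]
    - [22,-7.1,7,0,0,0.233,0.6]
    - [26.5,-8.5,8.2,0,0,0.233,0.6]
    - [29.5,-9.5,9,0,0,0.233,0.6]
    - [30.76,-9.88,9.35,0,0,0.233,0.6]
    - [30.76,-9.88,9.35,0,0,0.233,0.6]
    - [30.76,-9.88,9.35,0,0,0.233,0.6]
  squeeze: 20

```text
time: 1.25
tool_pos: [0.466, -0.243, 0.1504]
tool_rot: [3.141, 0.0, 0.234]
contact_force: [-0.3, -0.2, -0.6]
opening: 0.0553
grip_force: 0.0
```

```bash
python3 - <<'E'
from h import *
p,d,m,o,R=shot('wrist'); cv2.imwrite('pics/w1.png',p[...,::-1])
P=cloud(d,m,o,R); q=P.reshape(-1,3); q=q[np.hypot(q[:,0]-.467,q[:,1]+.242)<.07]
for lo,hi in [(.024,.034),(.052,.06),(.083,.09)]:
    a=q[(q[:,2]>lo)&(q[:,2]<hi)]; r=cv2.minAreaRect((a[:,:2]*1000).astype(np.float32)); print(lo,len(a),np.round(r[0],1),np.round(r[1],1),round(r[2],1))
E
python3 plan.py 466.5,-242,80,13.4
```

```text
0.024 684 [ 477.6 -245.3] [65.3 42.7] 79.7
0.052 922 [ 465.8 -238.5] [56.5 52.2] 42.6
0.083 1862 [ 464.2 -241.5] [50.  27.5] 12.2
t 1.3 pos [ 0.4659 -0.2434  0.1506] yaw [179.96   0.    13.33] open 0.0548 q [-0.63  0.44  1.66 -0.    1.05  0.71]
466.5,-242,80,13.4 [ 0.09 -0.12  7.06] [ 0.001  0.    -0.001]
```

View pics/w1.png

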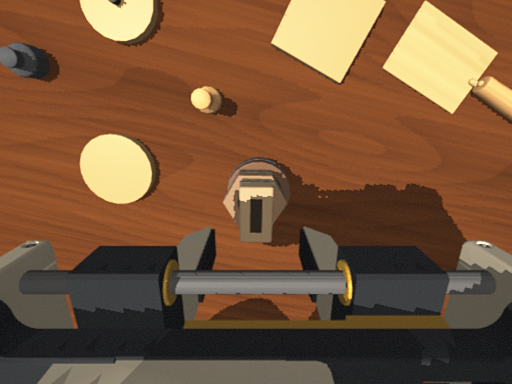

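The wrist view shows the oblong at about (257,205), centred between the fingers (175 to 340) and lined up with them. Descending.

Emit:
play_rows:
  rows:
    - [0,-0.1,2.5,0,0,0,0.6]
    - [0,-0.1,5,0,0,0,0.6]
    - [0,-0.1,6.5,0,0,0,0.6]
    - [0,-0.1,7.05,0,0,0,0.6]
    - [0,-0.1,7.05,0,0,0,0.6]
    - [0,-0.1,7.05,0,0,0,0.2]
    - [0,-0.1,7.05,0,0,0,0.2]
    - [0,-0.1,7.05,0,0,0,0.2]
    - [0,-0.1,7.05,0,0,0,0.2]
    - [0,-0.1,7.05,0,0,0,0.2]
    - [0,-0.1,7.05,0,0,0,0.2]
    - [0,-0.1,6.5,0,0,0,0.2]
    - [0,-0.1,4.5,0,0,0,0.2]
    - [0,-0.1,2,0,0,0,0.2]
    - [0,-0.1,0,0,0,0,0.2]
    - [0,-0.1,0,0,0,0,0.2]
  squeeze: 20

```text
time: 2.9
tool_pos: [0.4675, -0.242, 0.1527]
tool_rot: [3.138, -0.003, 0.234]
contact_force: [0.9, -0.2, -0.5]
opening: 0.0282
grip_force: 19.9
```

```bash
python3 plan.py 446,83.5,150,28.6 446,83.5,36,28.6
python3 - <<'E'
from h import *
p,d,m,o,R=shot('scene'); 
P=cloud(d,m,o,R); q=P.reshape(-1,3); q=q[np.hypot(q[:,0]-.467,q[:,1]+.242)<.07]
for lo,hi in [(.024,.034),(.051,.06)]:
    a=q[(q[:,2]>lo)&(q[:,2]<hi)]; r=cv2.minAreaRect((a[:,:2]*1000).astype(np.float32)); print(lo,len(a),np.round(r[0],1),np.round(r[1],1),round(r[2],1))
E
```

```text
t 2.9 pos [ 0.4675 -0.242   0.1527] yaw [179.78  -0.19  13.4 ] open 0.0282 q [-0.62  0.43  1.66  0.    1.05  0.71]
446,83.5,150,28.6 [  5.45 -32.16   0.17] [ 0.004 -0.003 -0.265]
446,83.5,36,28.6 [  5.41 -32.2   11.57] [ 0.004 -0.003 -0.265]
0.024 187 [ 478.1 -248. ] [64.6 46.1] 68.5
0.051 410 [ 468.5 -241.9] [52.1 55.4] 72.2
```

Emit:
play_rows:
  rows:
    - [0.3,-2,0,0,0,-0.05,0.2]
    - [1,-5.5,0,0,0,-0.12,0.2]
    - [1.7,-9.5,0,0,0,-0.2,0.2]
    - [2.4,-13.5,0,0,0,-0.265,0.2]
    - [3.1,-17.5,0,0,0,-0.265,0.2]
    - [3.8,-21.5,0,0,0,-0.265,0.2]
    - [4.4,-25.5,0,0,0,-0.265,0.2]
    - [5,-29,0,0,0,-0.265,0.2]
    - [5.3,-31.2,0,0,0,-0.265,0.2]
    - [5.45,-32.16,0,0,0,-0.265,0.2]
    - [5.45,-32.16,0,0,0,-0.265,0.2]
    - [5.45,-32.16,0,0,0,-0.265,0.2]

```text
time: 4.15
tool_pos: [0.4447, 0.0836, 0.1497]
tool_rot: [3.142, 0.001, 0.499]
contact_force: [0.4, 0.4, -1.1]
opening: 0.0281
grip_force: 19.9
```

```bash
python3 plan.py 446,84,37,28.6 446,84,34.5,28.6
python3 - <<'E'
from h import *
p,d,m,o,R=shot('wrist'); cv2.imwrite('pics/w2.png',p[...,::-1])
P=cloud(d,m,o,R).reshape(-1,3); P=P[(P[:,2]>.009)&(P[:,2]<.015)]
for nm,c in dict(oblong=(.446,.084),hexagon=(.613,.104),round=(.452,-.092),ring=(.609,-.081)).items():
    a=P[np.hypot(P[:,0]-c[0],P[:,1]-c[1])<.055]
    if len(a)>50: r=cv2.minAreaRect((a[:,:2]*1000).astype(np.float32)); print(nm,len(a),np.round(r[0],1),np.round(r[1],1),round(r[2],1))
E
```

```text
t 4.15 pos [0.4447 0.0836 0.1497] yaw [1.800e+02 6.000e-02 2.858e+01] open 0.0281 q [ 0.02  0.32  1.85 -0.    0.97  1.09]
446,84,37,28.6 [ 0.14  0.02 11.27] [ 0.     0.001 -0.   ]
446,84,34.5,28.6 [ 0.14  0.02 11.52] [ 0.     0.001 -0.   ]
oblong 1667 [447.9  88.3] [53.5 38. ] 27.7
hexagon 3844 [604.1 102.4] [52. 70.] 27.9
round 1892 [463.  -91.1] [76.7 50.2] 87.1
ring 3373 [606.6 -78.5] [64.9 66. ] 3.9
```

View pics/w2.png

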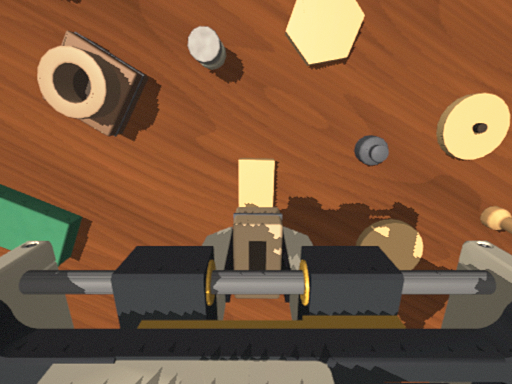

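The oblong is held upright at (257,245) and lined up with its board at (257,185). The ring on the square is at (72,82).

Emit:
play_rows:
  rows:
    - [0.15,0,2.5,0,0,0,0.2]
    - [0.15,0,6,0,0,0,0.2]
    - [0.15,0,9,0,0,0,0.2]
    - [0.15,0,10.5,0,0,0,0.2]
    - [0.15,0,11,0,0,0,0.2]
    - [0.15,0,11.25,0,0,0,0.2]
    - [0.15,0,11.35,0,0,0,0.2]
    - [0.15,0,11.35,0,0,0,0.2]

```text
time: 5.0
tool_pos: [0.4467, 0.0848, 0.0374]
tool_rot: [3.141, -0.001, 0.498]
contact_force: [-0.2, -0.7, -1.7]
opening: 0.0281
grip_force: 19.9
```

Emit:
play_rows:
  rows:
    - [0,0,0,0,0,0,0.5]
    - [0,0,0,0,0,0,0.5]
    - [0,0,0,0,0,0,0.5]
    - [0,0,-0.5,0,0,0,0.5]
    - [0,0,-3,0,0,0,0.7]
    - [0,0,-7,0,0,0,0.7]
    - [0,0,-11,0,0,0,0.7]
    - [0,0,-11.5,0,0,0,0.7]

```text
time: 5.8
tool_pos: [0.4486, 0.0851, 0.1563]
tool_rot: [3.137, -0.008, 0.499]
contact_force: [0.5, 0.1, 0.7]
opening: 0.0641
grip_force: 0.0
```

```bash
python3 plan.py 445,-200,170,28.6
python3 - <<'E'
from h import *
p,d,m,o,R=shot('scene'); cv2.imwrite('pics/s2.png',p[...,::-1])
print(cv2.cvtColor(p,cv2.COLOR_RGB2HSV)[165:172,250:256].reshape(-1,3)[::6].tolist())
P=cloud(d,m,o,R).reshape(-1,3)
for nm,c,lo,hi in [('obl',(.446,.084),.037,.047),('hex',(.467,-.242),.051,.06)]:
    a=P[(P[:,2]>lo)&(P[:,2]<hi)&(np.hypot(P[:,0]-c[0],P[:,1]-c[1])<.055)]
    r=cv2.minAreaRect((a[:,:2]*1000).astype(np.float32)); print(nm,len(a),np.round(r[0],1),np.round(r[1],1),round(r[2],1))
cv2.imwrite('pics/hexcrop.png',cv2.resize(p[215:270,120:185,::-1],None,fx=8,fy=8,interpolation=cv2.INTER_CUBIC))
E
```

```text
t 5.8 pos [0.4486 0.0851 0.1563] yaw [179.76  -0.45  28.59] open 0.0641 q [ 0.02  0.31  1.84 -0.    0.98  1.09]
445,-200,170,28.6 [-13.95  24.87  -1.37] [ 0.004 -0.008 -0.   ]
[[17, 108, 227], [15, 117, 151], [17, 102, 118], [19, 93, 102], [17, 94, 111], [17, 114, 128], [16, 126, 144]]
obl 176 [447.1  83.1] [49.8 30.7] 26.5
hex 428 [ 467.8 -241.9] [52.2 59.1] 70.3
```

View pics/s2.png

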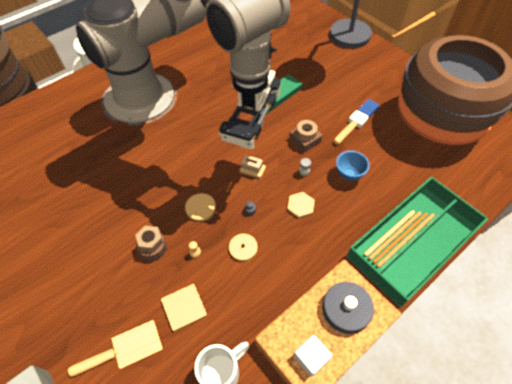

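Oblong sits at (253,167) on its board. The hexagon on the round is bare at (148,238).

```bash
python3 plan.py 467.5,-242,130,40.3 467.5,-242,50,40.3
```

```text
t 5.85 pos [0.4478 0.0851 0.1549] yaw [179.82  -0.34  28.59] open 0.0639 q [ 0.02  0.31  1.84 -0.    0.98  1.09]
467.5,-242,130,40.3 [-13.94  29.66   2.5 ] [ 0.004 -0.006 -0.204]
467.5,-242,50,40.3 [-13.98  29.63  10.5 ] [ 0.004 -0.006 -0.204]
```

Emit:
play_rows:
  rows:
    - [-1.5,3,0,0,0,-0.1,0.9]
    - [-3.5,7.4,0.3,0,0,-0.204,0.9]
    - [-5.5,11.8,0.6,0,0,-0.204,0.9]
    - [-7.6,16.2,1,0,0,-0.204,0.9]
    - [-9.7,20.6,1.5,0,0,-0.204,0.9]
    - [-11.8,25,2,0,0,-0.204,0.9]
    - [-13,28,2.3,0,0,-0.204,0.9]
    - [-13.94,29.66,2.5,0,0,-0.204,0.9]
    - [-13.94,29.66,2.5,0,0,-0.204,0.9]
    - [-13.94,29.66,2.5,0,0,-0.204,0.9]
    - [-13.94,29.66,2.5,0,0,-0.204,0.9]

```text
time: 6.95
tool_pos: [0.4652, -0.2409, 0.1262]
tool_rot: [-3.14, 0.0, 0.704]
contact_force: [-0.8, 0.2, -0.0]
opening: 0.0824
grip_force: 0.0
```

```bash
python3 plan.py 467.5,-242,50,40.3
```

```text
t 6.95 pos [ 0.4652 -0.2409  0.1262] yaw [-1.7991e+02  1.0000e-02  4.0310e+01] open 0.0824 q [-0.62  0.47  1.69  0.    0.99  0.24]
467.5,-242,50,40.3 [0.1  0.24 7.62] [-0.002  0.     0.   ]
```

Emit:
play_rows:
  rows:
    - [0.1,0.2,2,0,0,0,0.9]
    - [0.1,0.2,5,0,0,0,0.9]
    - [0.1,0.2,7,0,0,0,0.9]
    - [0.1,0.2,7.6,0,0,0,0.9]
    - [0.1,0.2,7.6,0,0,0,0.9]
    - [0.1,0.2,7.6,0,0,0,0.5]
    - [0.1,0.2,7.6,0,0,0,0.5]
    - [0.1,0.2,7.6,0,0,0,0.5]
    - [0.1,0.2,7.6,0,0,0,0.5]
    - [0.1,0.2,7.6,0,0,0,0.5]
    - [0.1,0.2,7.6,0,0,0,0.5]
  squeeze: 20

```text
time: 8.05
tool_pos: [0.4676, -0.2429, 0.0512]
tool_rot: [3.142, -0.0, 0.703]
contact_force: [-1.8, 1.9, 5.6]
opening: 0.0517
grip_force: 19.9
```

Emit:
play_rows:
  rows:
    - [0,0,-0.7,0,0,0,0.5]
    - [0,0,-3,0,0,0,0.5]
    - [0,0,-6,0,0,0,0.5]
    - [0,0,-8,0,0,0,0.5]
    - [0,0,-9,0,0,0,0.5]
    - [0,0,-9,0,0,0,0.5]
    - [0,0,-9,0,0,0,0.5]

```text
time: 8.75
tool_pos: [0.4672, -0.2428, 0.14]
tool_rot: [-3.141, 0.0, 0.703]
contact_force: [-0.0, 0.6, -1.8]
opening: 0.0516
grip_force: 19.9
```

```bash
python3 plan.py 613,104,140,40.3
python3 - <<'E'
from h import *
p,d,m,o,R=shot('wrist')
P=cloud(d,m,o,R).reshape(-1,3); P=P[(P[:,2]>.009)&(P[:,2]<.015)]
for nm,c in dict(hexagon=(.613,.104),round=(.452,-.092),ring=(.609,-.081),square=(.635,-.268)).items():
    a=P[np.hypot(P[:,0]-c[0],P[:,1]-c[1])<.06]
    if len(a)>50: r=cv2.minAreaRect((a[:,:2]*1000).astype(np.float32)); print(nm,len(a),np.round(r[0],1),np.round(r[1],1),round(r[2],1))
p,d,m,o,R=shot('scene')
P=cloud(d,m,o,R).reshape(-1,3)
a=P[(P[:,2]>.024)&(P[:,2]<.034)&(np.hypot(P[:,0]-.468,P[:,1]+.242)<.055)]
if len(a): r=cv2.minAreaRect((a[:,:2]*1000).astype(np.float32)); print('round',len(a),np.round(r[0],1),np.round(r[1],1))
E
```

```text
t 8.75 pos [ 0.4672 -0.2428  0.14  ] yaw [-1.7994e+02  2.0000e-02  4.0260e+01] open 0.0516 q [-0.62  0.45  1.67 -0.    1.02  0.24]
613,104,140,40.3 [ 33.54 -17.04  -0.  ] [-0.001  0.    -0.001]
round 5207 [450.2 -90.7] [74.8 76.1] 42.8
square 7377 [ 633.4 -267.6] [76.  76.9] 76.3
round 568 [ 470.3 -245.2] [64.6 63.5]
```

Emit:
play_rows:
  rows:
    - [2,-1,0,0,0,0,0.5]
    - [6,-3,0,0,0,0,0.5]
    - [10,-5,0,0,0,0,0.5]
    - [14,-7.1,0,0,0,0,0.5]
    - [18,-9.1,0,0,0,0,0.5]
    - [22,-11.2,0,0,0,0,0.5]
    - [26,-13.2,0,0,0,0,0.5]
    - [30,-15.3,0,0,0,0,0.5]
    - [32.5,-16.6,0,0,0,0,0.5]
    - [33.5,-17.1,0,0,0,0,0.5]
    - [33.5,-17.1,0,0,0,0,0.5]
    - [33.5,-17.1,0,0,0,0,0.5]

```text
time: 10.05
tool_pos: [0.6121, 0.1029, 0.1399]
tool_rot: [-3.141, 0.002, 0.702]
contact_force: [-0.5, 0.1, -1.6]
opening: 0.052
grip_force: 19.9
```

```bash
python3 plan.py 612.3,104.5,33.5,40.3
```

```text
t 10.05 pos [0.6121 0.1029 0.1399] yaw [-1.7997e+02  1.0000e-01  4.0250e+01] open 0.052 q [ 0.04  0.61  1.38 -0.    1.15  0.91]
612.3,104.5,33.5,40.3 [ 0.14 -0.11 10.64] [-0.001  0.002 -0.001]
```

Emit:
play_rows:
  rows:
    - [0.1,-0.1,2,0,0,0,0.5]
    - [0.1,-0.1,5.5,0,0,0,0.5]
    - [0.1,-0.1,8.5,0,0,0,0.5]
    - [0.1,-0.1,9.8,0,0,0,0.5]
    - [0.1,-0.1,10.3,0,0,0,0.5]
    - [0.1,-0.1,10.55,0,0,0,0.5]
    - [0.1,-0.1,10.65,0,0,0,0.5]
    - [0.1,-0.1,10.65,0,0,0,0.5]

```text
time: 10.85
tool_pos: [0.6136, 0.1053, 0.0354]
tool_rot: [3.14, -0.002, 0.703]
contact_force: [0.5, 0.5, -1.6]
opening: 0.0518
grip_force: 19.9
```

Emit:
play_rows:
  rows:
    - [0,0,0,0,0,0,0.75]
    - [0,0,0,0,0,0,0.75]
    - [0,0,0,0,0,0,0.75]
    - [0,0,-0.5,0,0,0,0.75]
    - [0,0,-3,0,0,0,0.75]
    - [0,0,-7,0,0,0,0.75]
    - [0,0,-9.5,0,0,0,0.75]
    - [0,0,-9.5,0,0,0,0.75]

```text
time: 11.65
tool_pos: [0.6153, 0.1056, 0.1341]
tool_rot: [3.136, -0.007, 0.703]
contact_force: [0.0, 0.4, 0.6]
opening: 0.0688
grip_force: 0.0
```

```bash
python3 plan.py 464.5,264.5,130,40.3 464.5,264.5,51,40.3
python3 - <<'E'
from h import *
p,d,m,o,R=shot('scene')
P=cloud(d,m,o,R).reshape(-1,3)
for nm,c,lo,hi in [('hex',(.612,.104),.033,.043),('ring',(.464,.265),.051,.061)]:
    a=P[(P[:,2]>lo)&(P[:,2]<hi)&(np.hypot(P[:,0]-c[0],P[:,1]-c[1])<.055)]
    r=cv2.minAreaRect((a[:,:2]*1000).astype(np.float32)); print(nm,len(a),np.round(r[0],1),np.round(r[1],1),round(r[2],1))
E
```

```text
t 11.65 pos [0.6153 0.1056 0.1341] yaw [179.69  -0.39  40.28] open 0.0688 q [ 0.05  0.61  1.39 -0.    1.13  0.92]
464.5,264.5,130,40.3 [ -1.23 -21.87   0.28] [ 0.005 -0.007 -0.   ]
464.5,264.5,51,40.3 [ -1.28 -21.92   8.18] [ 0.005 -0.007 -0.   ]
hex 254 [620.3  97.5] [59.2 35.2] 42.2
ring 0 [0. 0.] [0. 0.] 0.0
```

Emit:
play_rows:
  rows:
    - [-0.1,-2,0,0,0,0,0.9]
    - [-0.3,-6.5,0,0,0,0,0.9]
    - [-0.6,-11,0,0,0,0,0.9]
    - [-0.8,-15.5,0,0,0,0,0.9]
    - [-1,-19.5,0,0,0,0,0.9]
    - [-1.2,-21.3,0,0,0,0,0.9]
    - [-1.2,-21.9,0,0,0,0,0.9]
    - [-1.2,-21.9,0,0,0,0,0.9]
    - [-1.2,-21.9,0,0,0,0,0.9]

```text
time: 12.6
tool_pos: [0.4628, 0.264, 0.1288]
tool_rot: [3.141, 0.0, 0.702]
contact_force: [-0.0, -0.4, 0.1]
opening: 0.0829
grip_force: 0.0
```

```bash
python3 plan.py 464.5,264.5,51,40.3
python3 - <<'E'
from h import *
for n in ['scene','side','wrist']:
    p,d,m,o,R=shot(n)
    P=cloud(d,m,o,R).reshape(-1,3)
    for nm,c,lo,hi in [('hex',(.612,.104),.033,.043),('ring',(.464,.265),.051,.061)]:
        a=P[(P[:,2]>lo)&(P[:,2]<hi)&(np.hypot(P[:,0]-c[0],P[:,1]-c[1])<.055)]
        if len(a)>20: r=cv2.minAreaRect((a[:,:2]*1000).astype(np.float32)); print(n,nm,len(a),np.round(r[0],1),np.round(r[1],1),round(r[2],1))
E
```

```text
t 12.6 pos [0.4628 0.264  0.1288] yaw [1.7998e+02 2.0000e-02 4.0230e+01] open 0.0829 q [ 0.37  0.48  1.66 -0.    1.    1.24]
464.5,264.5,51,40.3 [0.16 0.07 7.78] [ 0.     0.    -0.001]
scene hex 351 [614.7 103.5] [52.3 57.5] 11.3
scene ring 169 [466.7 261.6] [55.3 52.4] 31.9
side ring 472 [462.2 267.9] [55.1 50.9] 30.9
wrist hex 2419 [605.3 110.2] [58.4 43. ] 55.9
wrist ring 2302 [462.4 266.3] [55.1 54.8] 61.6
```

Emit:
play_rows:
  rows:
    - [0.1,0,2,0,0,0,0.9]
    - [0.1,0,5,0,0,0,0.9]
    - [0.1,0,7.2,0,0,0,0.9]
    - [0.1,0,7.75,0,0,0,0.9]
    - [0.1,0,7.75,0,0,0,0.9]
    - [0.1,0,7.75,0,0,0,0.5]
    - [0.1,0,7.75,0,0,0,0.5]
    - [0.1,0,7.75,0,0,0,0.5]
    - [0.1,0,7.75,0,0,0,0.5]
    - [0.1,0,7.75,0,0,0,0.5]
    - [0.1,0,7.75,0,0,0,0.5]
  squeeze: 15

```text
time: 13.85
tool_pos: [0.4632, 0.2655, 0.0523]
tool_rot: [3.141, -0.001, 0.703]
contact_force: [-0.5, -1.2, 6.4]
opening: 0.0555
grip_force: 15.0
```

Emit:
play_rows:
  rows:
    - [0,0,-0.7,0,0,0,0.5]
    - [0,0,-3,0,0,0,0.5]
    - [0,0,-6,0,0,0,0.5]
    - [0,0,-8,0,0,0,0.5]
    - [0,0,-9,0,0,0,0.5]
    - [0,0,-9,0,0,0,0.5]
    - [0,0,-9,0,0,0,0.5]

```text
time: 14.55
tool_pos: [0.4623, 0.2651, 0.1409]
tool_rot: [-3.141, 0.001, 0.703]
contact_force: [-0.2, -0.4, -1.3]
opening: 0.0562
grip_force: 15.0
```

```bash
python3 plan.py 608,-80.5,140,40.3 500,100,140,40.3
```

```text
t 14.55 pos [0.4623 0.2651 0.1409] yaw [-1.7998e+02  8.0000e-02  4.0270e+01] open 0.0562 q [ 0.38  0.46  1.65 -0.    1.04  1.24]
608,-80.5,140,40.3 [-11.23  35.79   0.09] [-0.     0.001 -0.001]
500,100,140,40.3 [-7.8  15.04  0.09] [-0.     0.001 -0.001]
```

Emit:
play_rows:
  rows:
    - [-0.6,2,0,0,0,0,0.5]
    - [-1.9,6,0,0,0,0,0.5]
    - [-3.1,10,0,0,0,0,0.5]
    - [-4.4,14,0,0,0,0,0.5]
    - [-5.7,18,0,0,0,0,0.5]
    - [-6.9,22,0,0,0,0,0.5]
    - [-8.2,26,0,0,0,0,0.5]
    - [-9.4,30,0,0,0,0,0.5]
    - [-10.6,33.7,0,0,0,0,0.5]
    - [-11.1,35.4,0,0,0,0,0.5]
    - [-11.2,35.8,0,0,0,0,0.5]
    - [-11.2,35.8,0,0,0,0,0.5]
    - [-11.2,35.8,0,0,0,0,0.5]

```text
time: 15.85
tool_pos: [0.6081, -0.0785, 0.1413]
tool_rot: [-3.14, 0.001, 0.704]
contact_force: [-0.8, -0.1, -1.6]
opening: 0.0554
grip_force: 15.0
```

```bash
python3 plan.py 607.5,-80,33.5,40.3
python3 - <<'E'
from h import *
p,d,m,o,R=shot('side')
P=cloud(d,m,o,R).reshape(-1,3)
a=P[(P[:,2]>.01)&(P[:,2]<.015)&(np.hypot(P[:,0]-.607,P[:,1]+.08)<.05)]
r=cv2.minAreaRect((a[:,:2]*1000).astype(np.float32)); print('board',len(a),np.round(r[0],1),np.round(r[1],1))
a=P[(P[:,2]>.115)&(P[:,2]<.147)&(np.hypot(P[:,0]-.607,P[:,1]+.08)<.04)]
print(len(a),np.nanpercentile(a,[2,98],axis=0).round(3))
p,d,m,o,R=shot('wrist'); cv2.imwrite('pics/w3.png',p[...,::-1])
E
```

```text
t 15.85 pos [ 0.6081 -0.0785  0.1413] yaw [-1.7991e+02  3.0000e-02  4.0340e+01] open 0.0554 q [-0.25  0.59  1.41  0.    1.14  0.61]
607.5,-80,33.5,40.3 [-0.14  0.09 10.78] [-0.002  0.001  0.001]
board 306 [609.  -80.3] [65.1 63.5]
221 [[ 0.581 -0.092  0.12 ]
 [ 0.63  -0.05   0.146]]
```

View pics/w3.png

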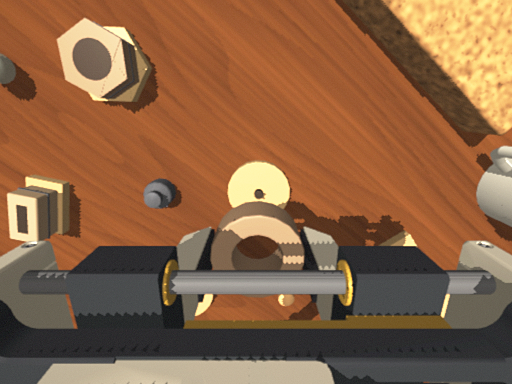

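The ring is level in the fingers at (257,245), its board is centred ahead at (258,190), and the hexagon (95,60) and oblong (38,210) lie on their boards.

Emit:
play_rows:
  rows:
    - [-0.1,0.1,2,0,0,0,0.5]
    - [-0.1,0.1,5.5,0,0,0,0.5]
    - [-0.1,0.1,8.5,0,0,0,0.5]
    - [-0.1,0.1,9.8,0,0,0,0.5]
    - [-0.1,0.1,10.3,0,0,0,0.5]
    - [-0.1,0.1,10.55,0,0,0,0.5]
    - [-0.1,0.1,10.65,0,0,0,0.5]
    - [-0.1,0.1,10.65,0,0,0,0.5]

```text
time: 16.75
tool_pos: [0.6094, -0.0817, 0.0364]
tool_rot: [3.14, -0.001, 0.703]
contact_force: [-0.7, 0.1, 0.2]
opening: 0.0551
grip_force: 15.0
```

Emit:
play_rows:
  rows:
    - [0,0,0,0,0,0,0.8]
    - [0,0,0,0,0,0,0.8]
    - [0,0,0,0,0,0,0.8]
    - [0,0,-0.5,0,0,0,0.8]
    - [0,0,-3,0,0,0,0.8]
    - [0,0,-7,0,0,0,0.8]
    - [0,0,-9.5,0,0,0,0.8]
    - [0,0,-9.5,0,0,0,0.8]

```text
time: 17.55
tool_pos: [0.6111, -0.0822, 0.135]
tool_rot: [3.135, -0.005, 0.703]
contact_force: [-0.1, -0.0, 0.1]
opening: 0.0734
grip_force: 0.0
```

```bash
python3 plan.py 469,-244,130,40.3
python3 - <<'E'
from h import *
for n in ['scene','side']:
    p,d,m,o,R=shot(n)
    P=cloud(d,m,o,R).reshape(-1,3)
    for nm,c,lo,hi in [('ring',(.608,-.08),.033,.043),('hex',(.612,.104),.033,.043),('obl',(.446,.084),.037,.047),('square',(.464,.265),.025,.034),('round',(.469,-.244),.025,.034)]:
        a=P[(P[:,2]>lo)&(P[:,2]<hi)&(np.hypot(P[:,0]-c[0],P[:,1]-c[1])<.055)]
        if len(a)>20: r=cv2.minAreaRect((a[:,:2]*1000).astype(np.float32)); print(n,nm,len(a),np.round(r[0],1),np.round(r[1],1),round(r[2],1))
E
```

```text
t 17.55 pos [ 0.6111 -0.0822  0.135 ] yaw [179.59  -0.28  40.27] open 0.0734 q [-0.26  0.6   1.41 -0.    1.12  0.61]
469,-244,130,40.3 [-21.3    3.16   0.42] [ 0.007 -0.005 -0.001]
scene ring 68 [626.3 -83.9] [56.  24.8] 85.5
scene hex 350 [614.5 103.5] [52.8 58.7] 10.4
scene square 451 [462.5 266. ] [67.8 69. ] 86.2
scene round 576 [ 469.7 -244.9] [64.5 64.7] 43.5
side ring 211 [609.8 -81.1] [55.4 55. ] 88.3
side hex 388 [613.6 105.7] [53.3 59.5] 11.5
side obl 282 [444.9  84.5] [47.8 29.8] 28.7
side square 1349 [461.9 267.2] [68.2 68. ] 86.2
side round 299 [ 467.3 -243. ] [64.8 63. ] 89.2
```

Emit:
play_rows:
  rows:
    - [-2,0.3,0,0,0,0,1]
    - [-6.5,1,0,0,0,0,1]
    - [-11,1.7,0,0,0,0,1]
    - [-15.5,2.4,0,0,0,0,1]
    - [-19.5,3,0,0,0,0,1]
    - [-21,3.16,0.3,0,0,0,1]
    - [-21.3,3.16,0.4,0,0,0,1]
    - [-21.3,3.16,0.4,0,0,0,1]
    - [-21.3,3.16,0.4,0,0,0,1]
    - [-21.3,3.16,0.4,0,0,0,1]

```text
time: 18.65
tool_pos: [0.4675, -0.2423, 0.1261]
tool_rot: [-3.142, -0.0, 0.705]
contact_force: [0.4, 0.1, -0.3]
opening: 0.0917
grip_force: 0.0
```

```bash
python3 plan.py 468.5,-244,24,40.3
```

```text
t 18.65 pos [ 0.4675 -0.2423  0.1261] yaw [-1.800e+02 -1.000e-02  4.037e+01] open 0.0917 q [-0.62  0.47  1.68  0.    0.99  0.24]
468.5,-244,24,40.3 [-0.03  0.19 10.21] [-0.    -0.     0.001]
```

Emit:
play_rows:
  rows:
    - [0,0.15,2,0,0,0,1]
    - [0,0.15,5.5,0,0,0,1]
    - [0,0.15,8.5,0,0,0,1]
    - [0,0.15,9.7,0,0,0,1]
    - [0,0.15,10.15,0,0,0,1]
    - [0,0.15,10.15,0,0,0,1]
    - [0,0.15,10.15,0,0,0,0.6]
    - [0,0.15,10.15,0,0,0,0.6]
    - [0,0.15,10.15,0,0,0,0.6]
    - [0,0.15,10.15,0,0,0,0.6]
    - [0,0.15,10.15,0,0,0,0.6]
    - [0,0.15,10.15,0,0,0,0.6]
  squeeze: 22

```text
time: 19.85
tool_pos: [0.4677, -0.2446, 0.0253]
tool_rot: [3.141, -0.0, 0.703]
contact_force: [-1.7, 0.9, 6.3]
opening: 0.0658
grip_force: 22.0
```

Emit:
play_rows:
  rows:
    - [0,0,-0.7,0,0,0,0.6]
    - [0,0,-3,0,0,0,0.6]
    - [0,0,-6,0,0,0,0.6]
    - [0,0,-7.5,0,0,0,0.6]
    - [0,0,-8,0,0,0,0.6]
    - [0,0,-8,0,0,0,0.6]
    - [0,0,-8,0,0,0,0.6]

```text
time: 20.55
tool_pos: [0.467, -0.2441, 0.1038]
tool_rot: [-3.14, 0.0, 0.703]
contact_force: [-0.7, -0.5, -2.7]
opening: 0.0656
grip_force: 22.0
```

```bash
python3 plan.py 451.5,-91.5,104,40.3
```

```text
t 20.55 pos [ 0.467  -0.2441  0.1038] yaw [-1.799e+02  3.000e-02  4.026e+01] open 0.0656 q [-0.63  0.5   1.7  -0.    0.94  0.24]
451.5,-91.5,104,40.3 [  8.68 -12.65  -0.  ] [-0.002  0.    -0.001]
```

Emit:
play_rows:
  rows:
    - [1.2,-1.7,0,0,0,0,0.6]
    - [3.4,-5,0,0,0,0,0.6]
    - [5.6,-8.2,0,0,0,0,0.6]
    - [7.6,-11.1,0,0,0,0,0.6]
    - [8.5,-12.4,0,0,0,0,0.6]
    - [8.7,-12.65,0,0,0,0,0.6]
    - [8.7,-12.65,0,0,0,0,0.6]
    - [8.7,-12.65,0,0,0,0,0.6]

```text
time: 21.35
tool_pos: [0.4524, -0.0926, 0.1044]
tool_rot: [3.142, 0.0, 0.702]
contact_force: [-0.6, 0.1, -3.2]
opening: 0.0655
grip_force: 22.0
```

```bash
python3 plan.py 451.5,-91.5,36.5,40.3
```

```text
t 21.35 pos [ 0.4524 -0.0926  0.1044] yaw [1.800e+02 2.000e-02 4.024e+01] open 0.0655 q [-0.37  0.4   1.88 -0.    0.86  0.5 ]
451.5,-91.5,36.5,40.3 [ 0.   -0.14  6.79] [ 0.     0.    -0.001]
```

Emit:
play_rows:
  rows:
    - [0,-0.1,1.5,0,0,0,0.6]
    - [0,-0.1,3.5,0,0,0,0.6]
    - [0,-0.1,5.5,0,0,0,0.6]
    - [0,-0.1,6.3,0,0,0,0.6]
    - [0,-0.1,6.6,0,0,0,0.6]
    - [0,-0.1,6.7,0,0,0,0.6]
    - [0,-0.1,6.7,0,0,0,0.6]
    - [0,-0.1,6.7,0,0,0,0.6]

```text
time: 22.15
tool_pos: [0.4521, -0.0913, 0.0384]
tool_rot: [3.14, -0.001, 0.703]
contact_force: [0.6, -0.2, -1.1]
opening: 0.0656
grip_force: 22.0
```

Emit:
play_rows:
  rows:
    - [0,0,0,0,0,0,0.95]
    - [0,0,0,0,0,0,0.95]
    - [0,0,0,0,0,0,0.95]
    - [0,0,0,0,0,0,0.95]
    - [0,0,-0.5,0,0,0,0.95]
    - [0,0,-3,0,0,0,0.95]
    - [0,0,-7,0,0,0,0.95]
    - [0,0,-9.3,0,0,0,0.95]
    - [0,0,-9.3,0,0,0,0.95]

```text
time: 23.05
tool_pos: [0.4535, -0.0917, 0.1341]
tool_rot: [3.135, -0.003, 0.703]
contact_force: [0.8, 0.8, -0.3]
opening: 0.0873
grip_force: 0.0
```

```bash
python3 plan.py 463,266,130,-4 463,266,130,86
```

```text
t 23.05 pos [ 0.4535 -0.0917  0.1341] yaw [179.64  -0.19  40.28] open 0.0873 q [-0.37  0.35  1.85 -0.    0.93  0.5 ]
463,266,130,-4 [ 23.85 -26.67   0.32] [ 0.005 -0.006  0.773]
463,266,130,86 [ 23.85 -26.67   0.32] [ 0.007 -0.001 -0.798]
```

Emit:
play_rows:
  rows:
    - [1.5,-1.7,0,0,0,0.1,1]
    - [4.5,-5,0,0,0,0.2,1]
    - [7.5,-8.4,0,0,0,0.33,1]
    - [10.5,-11.7,0,0,0,0.45,1]
    - [13.5,-15.1,0,0,0,0.57,1]
    - [16.5,-18.4,0,0,0,0.68,1]
    - [19.5,-21.8,0,0,0,0.773,1]
    - [22.5,-25.1,0,0,0,0.773,1]
    - [23.6,-26.4,0,0,0,0.773,1]
    - [23.85,-26.67,0,0,0,0.773,1]
    - [23.85,-26.67,0,0,0,0.773,1]
    - [23.85,-26.67,0,0,0,0.773,1]

```text
time: 24.25
tool_pos: [0.461, 0.2654, 0.1303]
tool_rot: [3.141, 0.001, -0.071]
contact_force: [0.2, -1.2, 0.2]
opening: 0.0917
grip_force: 0.0
```

```bash
python3 plan.py 463,266,24,-3.8
```

```text
t 24.25 pos [0.461  0.2654 0.1303] yaw [ 1.7995e+02  5.0000e-02 -4.0700e+00] open 0.0917 q [ 0.38  0.47  1.66 -0.    1.01  2.02]
463,266,24,-3.8 [ 0.21 -0.08 10.63] [ 0.001  0.001 -0.005]
```

Emit:
play_rows:
  rows:
    - [0.15,-0.05,2,0,0,0,1]
    - [0.15,-0.05,5.5,0,0,0,1]
    - [0.15,-0.05,8.5,0,0,0,1]
    - [0.15,-0.05,10.1,0,0,0,1]
    - [0.15,-0.05,10.6,0,0,0,1]
    - [0.15,-0.05,10.6,0,0,0,1]
    - [0.15,-0.05,10.6,0,0,0,0.6]
    - [0.15,-0.05,10.6,0,0,0,0.6]
    - [0.15,-0.05,10.6,0,0,0,0.6]
    - [0.15,-0.05,10.6,0,0,0,0.6]
    - [0.15,-0.05,10.6,0,0,0,0.6]
    - [0.15,-0.05,10.6,0,0,0,0.6]
  squeeze: 25

```text
time: 25.45
tool_pos: [0.463, 0.2672, 0.0253]
tool_rot: [-3.141, -0.001, -0.07]
contact_force: [-1.5, -1.3, 6.4]
opening: 0.0652
grip_force: 25.0
```

Emit:
play_rows:
  rows:
    - [0,0,-0.7,0,0,0,0.6]
    - [0,0,-3,0,0,0,0.6]
    - [0,0,-7,0,0,0,0.6]
    - [0,0,-10.5,0,0,0,0.6]
    - [0,0,-11.5,0,0,0,0.6]
    - [0,0,-11.5,0,0,0,0.6]
    - [0,0,-11.5,0,0,0,0.6]

```text
time: 26.15
tool_pos: [0.4618, 0.2667, 0.1383]
tool_rot: [3.14, 0.002, -0.07]
contact_force: [0.4, -0.1, -2.6]
opening: 0.0657
grip_force: 25.0
```

```bash
python3 plan.py 635,-268.5,139,-13.8 510,0,139,-13.8
```

```text
t 26.15 pos [0.4618 0.2667 0.1383] yaw [ 1.7993e+02  1.3000e-01 -4.0200e+00] open 0.0657 q [ 0.38  0.47  1.65 -0.    1.03  2.02]
635,-268.5,139,-13.8 [21.03 52.17 -0.06] [0.001 0.002 0.171]
510,0,139,-13.8 [ 6.68 26.26 -0.06] [0.001 0.002 0.171]
```

Emit:
play_rows:
  rows:
    - [0.8,2,0,0,0,0.04,0.6]
    - [2.4,6,0,0,0,0.08,0.6]
    - [4,10,0,0,0,0.12,0.6]
    - [5.6,14,0,0,0,0.171,0.6]
    - [7.2,18,0,0,0,0.171,0.6]
    - [8.9,22,0,0,0,0.171,0.6]
    - [10.5,26,0,0,0,0.171,0.6]
    - [12.1,30,0,0,0,0.171,0.6]
    - [13.7,34,0,0,0,0.171,0.6]
    - [15.3,38,0,0,0,0.171,0.6]
    - [16.9,42,0,0,0,0.171,0.6]
    - [18.5,46,0,0,0,0.171,0.6]
    - [20.1,49.8,0,0,0,0.171,0.6]
    - [20.9,51.8,0,0,0,0.171,0.6]
    - [21.03,52.17,0,0,0,0.171,0.6]
    - [21.03,52.17,0,0,0,0.171,0.6]
    - [21.03,52.17,0,0,0,0.171,0.6]

```text
time: 27.85
tool_pos: [0.6352, -0.2666, 0.1383]
tool_rot: [-3.14, 0.003, -0.24]
contact_force: [0.6, 0.1, -1.0]
opening: 0.0661
grip_force: 25.0
```

```bash
python3 plan.py 635,-268.5,37,-13.8; python3 - <<'E'
from h import *
p,d,m,o,R=shot('wrist'); cv2.imwrite('pics/w4.png',p[...,::-1])
E
```

```text
t 27.85 pos [ 0.6352 -0.2666  0.1383] yaw [-1.7994e+02  1.6000e-01 -1.3770e+01] open 0.0661 q [-0.51  0.73  1.15  0.    1.26  1.3 ]
635,-268.5,37,-13.8 [ 0.05  0.21 10.13] [-0.001  0.003  0.001]
```

View pics/w4.png

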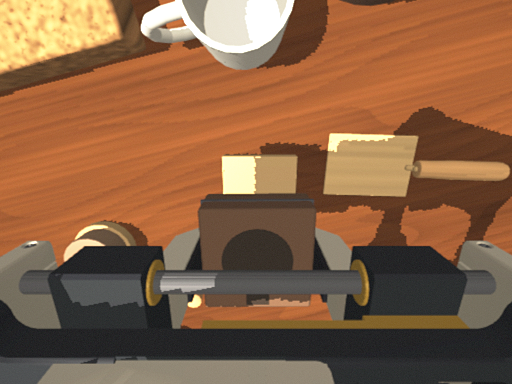

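The square is held level at (258,245), lined up with its board at (259,175); the mug at (240,30) is clear.

Emit:
play_rows:
  rows:
    - [0,0.15,2,0,0,0,0.6]
    - [0,0.15,5,0,0,0,0.6]
    - [0,0.15,8,0,0,0,0.6]
    - [0,0.15,9.5,0,0,0,0.6]
    - [0,0.15,9.9,0,0,0,0.6]
    - [0,0.15,10.1,0,0,0,0.6]
    - [0,0.15,10.1,0,0,0,0.6]
    - [0,0.15,10.1,0,0,0,0.6]

```text
time: 28.7
tool_pos: [0.6363, -0.27, 0.0404]
tool_rot: [3.141, -0.003, -0.241]
contact_force: [0.3, -0.0, -1.2]
opening: 0.0656
grip_force: 25.0
```

Emit:
play_rows:
  rows:
    - [0,0,0,0,0,0,0.95]
    - [0,0,0,0,0,0,0.95]
    - [0,0,0,0,0,0,0.95]
    - [0,0,0,0,0,0,0.95]
    - [0,0,-0.5,0,0,0,0.95]
    - [0,0,-3,0,0,0,0.95]
    - [0,0,-7,0,0,0,0.95]
    - [0,0,-10,0,0,0,0.95]
    - [-4,0,-14,0,0,0,0.95]
    - [-8,0,-16,0,0,0,0.95]
    - [-12,0,-16,0,0,0,0.95]
    - [-16,0,-16,0,0,0,0.95]
    - [-18,0,-16,0,0,0,0.95]
    - [-18,0,-16,0,0,0,0.95]
    - [-18,0,-16,0,0,0,0.95]

```text
time: 30.2
tool_pos: [0.4614, -0.227, 0.1996]
tool_rot: [3.141, -0.002, -0.242]
contact_force: [1.3, 0.3, 0.6]
opening: 0.0874
grip_force: 0.0
```

```bash
python3 - <<'E'
from h import *
for n in ['scene','side']:
    p,d,m,o,R=shot(n); cv2.imwrite(f'pics/{n}9.png',p[...,::-1])
    P=cloud(d,m,o,R).reshape(-1,3)
    for nm,c,lo,hi in [('ring',(.608,-.08),.033,.043),('hex',(.612,.104),.033,.043),('obl',(.446,.084),.037,.047),('square',(.635,-.268),.037,.047),('round',(.452,-.092),.037,.047)]:
        w=P[np.hypot(P[:,0]-c[0],P[:,1]-c[1])<.055]
        for l,h,t in [(lo,hi,'piece'),(.010,.0145,'board')]:
            a=w[(w[:,2]>l)&(w[:,2]<h)]
            if len(a)>20: r=cv2.minAreaRect((a[:,:2]*1000).astype(np.float32)); print(n,nm,t,len(a),np.round(r[0],1),np.round(r[1],1),round(r[2],1),np.median(a[:,2]).round(4))
E
```

```text
scene ring piece 324 [611.7 -82.7] [53.1 55.7] 51.7 0.0381
scene ring board 122 [617.8 -86.7] [62.3 46.4] 53.8 0.0123
scene hex piece 351 [614.4 103.7] [52.5 58.5] 9.2 0.0383
scene hex board 79 [619.3  91.7] [67.6 40.7] 22.7 0.0123
scene obl piece 180 [446.9  82.8] [50.2 28.9] 28.5 0.0423
scene obl board 70 [457.5  76.9] [65.9 35.3] 57.7 0.0126
scene square piece 986 [ 637.4 -270.3] [65.9 67.2] 76.5 0.0425
scene square board 173 [ 636.6 -269.1] [75.8 75.8] 76.3 0.0123
scene round piece 495 [454.3 -92.2] [65.  64.4] 21.0 0.0424
scene round board 99 [466.9 -97.9] [74.7 46.9] 66.3 0.0124
side ring piece 210 [609.5 -82.1] [53.3 56.7] 20.6 0.0378
side ring board 104 [603.9 -72.2] [64.3 46.7] 32.9 0.0123
side hex piece 390 [613.9 104.8] [53.  58.4] 72.1 0.0383
side hex board 132 [600.8 114.9] [66.1 38.6] 51.6 0.012
side obl piece 273 [445.2  83.8] [47.6 29.3] 27.6 0.042
side obl board 162 [446.   87.3] [60.  38.1] 27.0 0.0121
side square piece 311 [ 636.  -269.2] [70.9 68.9] 75.3 0.0425
side square board 108 [ 624.1 -247. ] [102.   56.4] 29.8 0.0122
side round piece 413 [453.2 -89.7] [63.7 65.4] 21.6 0.0424
side round board 127 [447.5 -78.1] [74.2 53.5] 20.6 0.0122
```

View pics/scene9.png

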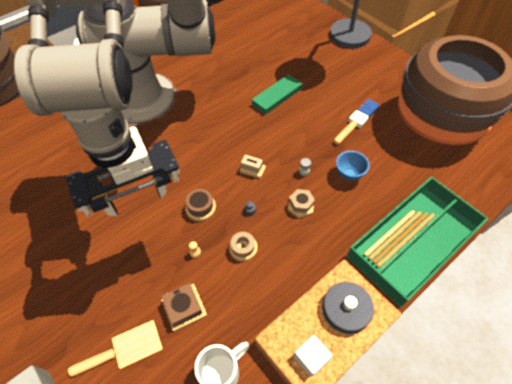

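All five pieces sit on their boards within about 3 mm and at the right heights: square (184,305), round (200,205), ring (242,246), hexagon (301,203), oblong (252,167). The arm is clear, so I am handing in.

```bash
python3 -c "
from cell import robot
print(robot.hand_in())"
```

```text
the job is handed in; nothing more can be done
None
```

All five pieces are on their own boards, level and released. By the cameras each is within about 3 mm of its board's centre and at the right height, and the job was handed in at about 30 s; the hand-in call gave no verdict.

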